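# Sort the coat pegs into their trays by size

## Task

Sort the four black-knobbed coat pegs for the steel cabinet: stand each one upright, flat on the floor of the tray of its own size, the smallest peg in the smallest tray and so on up to the largest peg in the largest tray. Leave the padlock and the levelling foot where they are.

Things in the scene. Friction and masses are not known exactly. Their poses are not given: they have to be found in the camera images.
- peg_small: The smallest of the four coat pegs, loose, standing upright on its flange: round steel flange 30 mm in diameter, 5 mm thick; thin steel stem; round black knob 23 mm in diameter on top (upper 20 mm, sides upright from 16 to 5 mm below the top); total height 50 mm, about 60 g. Origin: centre of the flange's underside; z up along the stem. Its yaw does not matter.
- peg_medium: The second smallest of the four coat pegs, loose, standing upright on its flange: round steel flange 42 mm in diameter, 5 mm thick; thin steel stem; round black knob 31 mm in diameter on top (upper 20 mm, sides upright from 16 to 5 mm below the top); total height 65 mm, about 110 g. Origin: centre of the flange's underside; z up along the stem. Its yaw does not matter.
- peg_large: The second largest of the four coat pegs, loose, standing upright on its flange: round steel flange 54 mm in diameter, 5 mm thick; thin steel stem; round black knob 39 mm in diameter on top (upper 20 mm, sides upright from 16 to 5 mm below the top); total height 80 mm, about 180 g. Origin: centre of the flange's underside; z up along the stem. Its yaw does not matter.
- peg_extra_large: The largest of the four coat pegs, loose, standing upright on its flange: round steel flange 66 mm in diameter, 5 mm thick; thin steel stem; round black knob 47 mm in diameter on top (upper 20 mm, sides upright from 16 to 5 mm below the top); total height 95 mm, about 270 g. Origin: centre of the flange's underside; z up along the stem. Its yaw does not matter.
- tray_small: The smallest of the four square, open, grey steel trays, fixed to the bench: 54 mm square outside, 48 mm square inside, walls 3 mm thick and 14 mm high overall, floor 3 mm thick. Origin: centre of its underside, on the bench; x and y along its sides, z up.
- tray_medium: The second smallest of the four square, open, grey steel trays, fixed to the bench: 66 mm square outside, 60 mm square inside, walls 3 mm thick and 14 mm high overall, floor 3 mm thick. Origin: centre of its underside, on the bench; x and y along its sides, z up.
- tray_large: The second largest of the four square, open, grey steel trays, fixed to the bench: 78 mm square outside, 72 mm square inside, walls 3 mm thick and 14 mm high overall, floor 3 mm thick. Origin: centre of its underside, on the bench; x and y along its sides, z up.
- tray_extra_large: The largest of the four square, open, grey steel trays, fixed to the bench: 90 mm square outside, 84 mm square inside, walls 3 mm thick and 14 mm high overall, floor 3 mm thick. Origin: centre of its underside, on the bench; x and y along its sides, z up.
- levelling_foot: A cabinet's levelling foot, not a coat peg, to be left alone: a black rubber disc 42 mm in diameter and 10 mm thick with a thin bare upright steel stud (10 mm thick), 61 mm tall overall, loose. Origin: centre of its underside, z up.
- padlock: A brass padlock lying flat, to be left alone: body 34 x 44 mm, 18 mm thick, with a steel shackle reaching 47 mm from the origin along +x; loose. Origin: centre of the underside of the brass body.

How it is judged (in metres and radians):
At the end, for the whole second after the job is handed in: Each coat peg stands upright (within 0.1 rad) on the floor of the tray of its own rank in size (origin within 14 mm of the tray's centre in plan and less than 6 mm above the tray's underside), at rest; padlock and levelling foot are within 30 mm of where they began (horizontal distance between peg_small and tray_small below 0.014 m and z of peg_small in the frame of tray_small below 0.006 m and angle between each of peg_small, peg_medium, peg_large, peg_extra_large's own z axis and vertical below 0.1 rad and linear speed of each of peg_small, peg_medium, peg_large, peg_extra_large below 0.02 m/s and angular speed of each of peg_small, peg_medium, peg_large, peg_extra_large below 0.2 rad/s and horizontal distance between peg_medium and tray_medium below 0.014 m and z of peg_medium in the frame of tray_medium below 0.006 m and horizontal distance between peg_large and tray_large below 0.014 m and z of peg_large in the frame of tray_large below 0.006 m and horizontal distance between peg_extra_large and tray_extra_large below 0.014 m and z of peg_extra_large in the frame of tray_extra_large below 0.006 m and distance of each of levelling_foot, padlock from where it was at the start of the episode below 0.03 m); the robot touches nothing.
It fails at once if the levelling foot is pushed more than 30 mm away or picked up (distance of levelling_foot from where it was at the start of the episode above 0.03 m).
It fails at once if the padlock is pushed more than 30 mm away or picked up (distance of padlock from where it was at the start of the episode above 0.03 m).
It also fails if it takes over 104 s, if anything falls off the work surface, if the arm or the gripper's body presses on something with over 40 N, if the wrist force passes 120 N, or if a joint passes its speed limit or range.

## Robot

A 7-joint arm with a two-finger parallel gripper is mounted at the origin on the work surface. World frame = base frame: x ahead of the robot, y to its left, z up, the work surface at z = 0. Lengths are in m, angles in degrees, forces in N, time in s.
With the tool pointing down it reaches from about 0.425 to 0.925 m from the base axis. Payload 6.8 kg.
Tool frame: the origin (TCP) lies midway between the tips of the shut fingers; the grasp point (between the pads) lies 19 mm behind it; z points along the fingers, y is the line along which they close (so a half turn about z gives the same grasp; the last joint's range is limited). The gripper opens to 85 mm and grips with 20 to 120 N. Pads are 22 mm wide; open, the fingers measure 114 mm over their backs; the gripper's body (76 mm by 85 mm) begins 54 mm behind the grasp point. The pads swing forward as they close: fully open they stand 13 mm farther back than shut.
Start: joints at [-81.595, 27.33, 1.283, 89.118, -0.659, 63.558, -4.761], TCP at [0.17, 0.653, 0.231] pointing down, gripper open.
Joint ranges: [-169.35, 169.35], [-19.33, 120.38], [-80.79, 83.38], [13.8, 139.57], [-78.32, 258.32], [9.67, 109.79], [-169.56, 169.56]. Speed limits (degrees/s): [136.94, 136.94, 180, 180, 180, 180, 180].

## Interface

Orientations are given as [roll, pitch, yaw] about the fixed x, y, z axes, in that order (R = Rz(yaw) Ry(pitch) Rx(roll)).
In Python, from station import * gives the robot as it stands. Calls block until the motion is done:
- goto(position, orientation): joint-space move of the TCP to a pose.
- line_to(position, max_speed=0.15, ori=None): straight line of the TCP; ori=None keeps the orientation; max_speed is the mean speed in m/s.
- move_joints(angles): joint-space move.
- set_gripper(opening): finger opening in m; the grip force is fixed at half the most; returns when the fingers have stopped.
- hold(seconds).
- inverse_kinematics(position, orientation): joint angles nearest the present ones, or None.
- get_image(name): name is "side" or "top" or "wrist"; returns a dict with "img" (480x640x3 uint8, red, green, blue), "intrinsics" (3x3 intrinsics, pixels), "rvec" (rotation vector, rad) and "tvec" (3), from world to camera coordinates, as OpenCV has them. Camera axes: x right, y down, z forward; pixel columns grow to the right and rows downward; lengths in m; the calibration is good to about 2 mm. A picture is of the moment at which its call begins. There is no depth.
A pose or a line that the arm cannot do raises IKError and nothing moves.
- job_done(): hands the job in; it is judged then, once.
Readings, each from a call of its own:
- get_time_s(): time.
- get_qpos(): joint angles.
- get_qvel(): joint speeds.
- get_joint_efforts(): joint torques, N m.
- get_eef_pos(): TCP position.
- get_orientation(): TCP orientation.
- get_contact_force(): force on the tool from outside, world axes, zero at the start.
- get_torque(): the same for the moment, N m.
- get_opening(): finger opening in m.
- get_grasp_force(): force on a finger pad.
Only numpy, scipy, OpenCV 4.12 (cv2) and the standard library are available. Lean on these libraries where they do the work, as an engineer would, in place of code of your own. Each camera call takes 0.05 s, during which the arm holds its last target. There are 200 camera calls.

## Working session

There is one attempt and no reset: what is moved stays moved. The work goes in short steps, each a Python script; the robot and the scene stay as the last script left them, time stands still between calls to the robot, and variables do not carry over. Pictures are saved under pics/ and viewed, at most 14 in all, crops included, and the job is handed in when it is done.

```bash
mkdir -p pics
python3 - <<'E'
from station import *
import cv2
for n in("top","side"):
    d=get_image(n);cv2.imwrite(f"pics/{n}0.png",d["img"][:,:,::-1]);print(n,d["intrinsics"],d["rvec"],d["tvec"])
print(get_orientation(),get_eef_pos(),get_time_s())
E
```

```text
top [[458.458852     0.         321.91681206]
 [  0.         458.458852   233.79511714]
 [  0.           0.           1.        ]] [ 2.18736875 -2.15426298  0.14497486] [-0.01848525  0.55190428  0.96284308]
side [[553.52266435   0.         319.13946882]
 [  0.         553.52266435 246.72790159]
 [  0.           0.           1.        ]] [ 2.16013902 -0.3815897   0.16756919] [-0.51590089  0.15331199  0.9076768 ]
[-1.79906883e+02  8.27820169e-03  1.65403893e+02] [0.17002411 0.65270378 0.23043797] 0.1
```

View pics/top0.png

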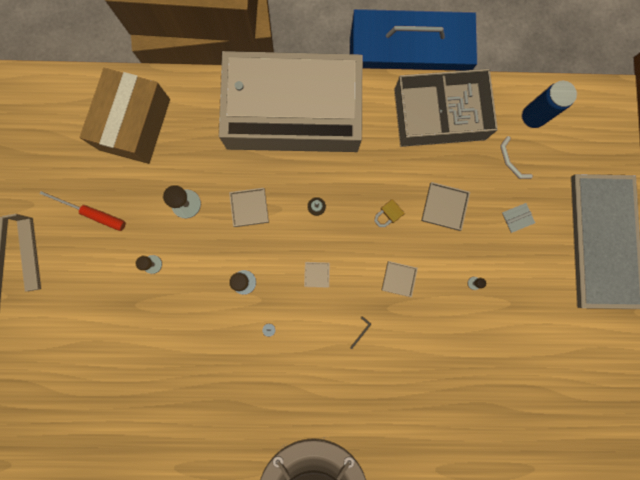

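View pics/side0.png

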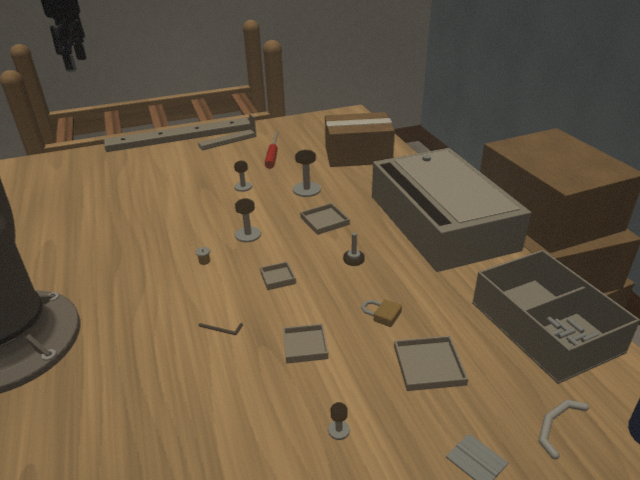

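The top view shows the pegs at roughly: XL (184,203), large (242,283), medium (149,264), small (476,283). The trays are at: large (249,208), small (317,275), medium (399,279), XL (445,207). The foot is at (317,206) and the padlock at (390,212). I'll enlarge for accurate readings.

Run:
```python
import cv2
im=cv2.imread("pics/top0.png")
for n,x in(("cl",125),("cr",305)):
    c=cv2.resize(im[180:310,x:x+190],None,fx=4,fy=4,interpolation=cv2.INTER_CUBIC)
    for u in range((-x)%20,190,20): cv2.putText(c,str(x+u),(u*4,8),0,.35,(0,0,255));cv2.line(c,(u*4,10),(u*4,16),(0,0,255))
    for v in range(0,130,20): cv2.putText(c,str(180+v),(0,v*4+4),0,.35,(0,0,255))
    cv2.imwrite(f"pics/{n}.png",c)
```

```text
(no output)
```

View pics/cl.png

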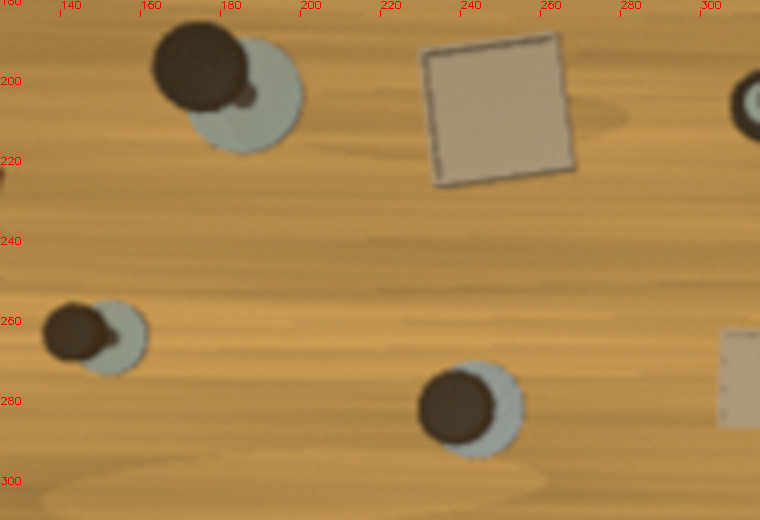

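View pics/cr.png

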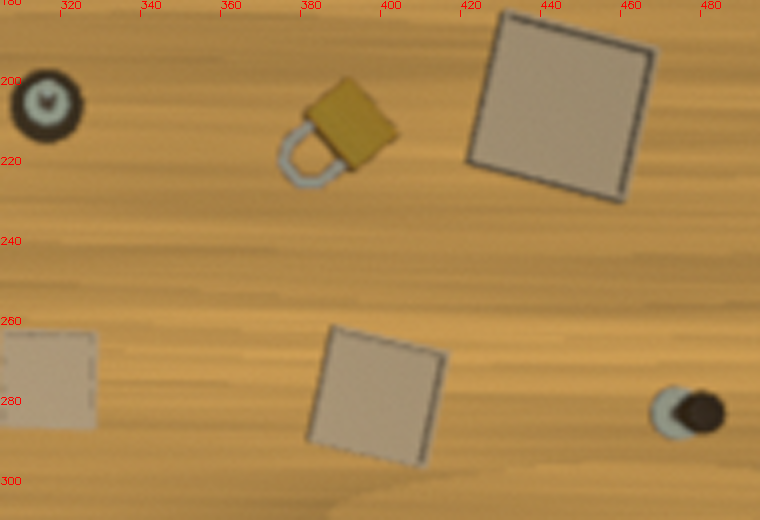

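```bash
cat > h.py <<'E'
from station import *
import numpy as np, cv2
K=np.array([[458.458852,0,321.91681206],[0,458.458852,233.79511714],[0,0,1]])
R=cv2.Rodrigues(np.array([2.18736875,-2.15426298,0.14497486]))[0]; T=np.array([-0.01848525,0.55190428,0.96284308])
def ray(u,v,z):
    c=-R.T@T; d=R.T@np.linalg.inv(K)@[u,v,1]; return (c+d*(z-c[2])/d[2])[:2]
# name: knob dia, height, flange px, knob px, tray px
P={'S':(.023,.050,(474,283.1),(480.25,283),(316.9,275)),
   'M':(.031,.065,(152.75,264.25),(143.75,263),(399.3,279)),
   'L':(.039,.080,(244,282.4),(239,281.75),(249.25,207.5)),
   'X':(.047,.095,(186,204),(175,196.75),(445.5,206.5))}
def where(n):
    d,h,f,k,t=P[n]; return ray(*f,.005),ray(*k,h-.008),ray(*t,.014)
E
python3 - <<'E'
from h import *
for n in P:
    w=where(n); print(n,*[a.round(4) for a in w],[round(float(np.hypot(*a)),3) for a in w])
    for a in (w[0],w[2]):
        print([y for y in range(-180,180,30) if inverse_kinematics([*a,.03],[180,0,y]) is not None and inverse_kinematics([*a,.24],[180,0,y]) is not None])
for p in((316.9,206.5),(390,211)): print(ray(*p,.01))
E
```

```text
S [ 0.4508 -0.3491] [ 0.4507 -0.3495] [ 0.4634 -0.0007] [0.57, 0.57, 0.463]
[-180, -150, -120, -90, -60, -30, 0, 30, 60, 90, 120, 150]
[-180, -150, -120, -90, -60, -30, 0, 30, 60, 90, 120, 150]
M [0.4818 0.36  ] [0.4819 0.3607] [ 0.4573 -0.1814] [0.601, 0.602, 0.492]
[-180, -150, -120, -90, -60, -30, 0, 30, 60, 90, 120, 150]
[-180, -150, -120, -90, -60, -30, 0, 30, 60, 90, 120, 150]
L [0.4451 0.1589] [0.4458 0.1592] [0.6102 0.1515] [0.473, 0.473, 0.629]
[-180, -150, -120, -90, -60, -30, 0, 30, 60, 90, 120, 150]
[-180, -150, -120, -90, -60, -30, 0, 30, 60, 90, 120, 150]
X [0.6172 0.2939] [0.6174 0.2939] [ 0.6201 -0.2859] [0.684, 0.684, 0.683]
[-180, -150, -120, -90, -60, -30, 0, 30, 60, 90, 120, 150]
[-180, -150, -120, -90, -60, -30, 0, 30, 60, 90, 120, 150]
[0.61580116 0.00161313]
[ 0.60846836 -0.16204221]
```

The flange and knob estimates agree within 1 mm. I'll start with the large peg.

```bash
cat >> h.py <<'E'
RET={'S':.003,'M':.004,'L':.005,'X':.006}
HI=.24
def move(n):
    d,h=P[n][:2]; f,k,t=where(n); p=(f+k)/2; z=h-.0105-.019-RET[n]; o=[180,0,90]
    op=min(.085,d+.03)
    goto([*p,HI],o); set_gripper(op)
    line_to([*p,z],.2); set_gripper(0); hold(.1)
    print(n,'grip',get_opening(),get_grasp_force(),get_eef_pos(),get_time_s())
    line_to([*p,HI],.25)
    print('lifted',get_opening(),get_contact_force(),get_time_s())
    if get_opening()<d-.006: raise SystemExit('lost')
    goto([*t,HI],o); line_to([*t,z+.025],.25); line_to([*t,z+.0035],.05)
    hold(.2); print('placed',get_contact_force(),get_eef_pos())
    set_gripper(op); line_to([*t,HI],.25); print('t',get_time_s())
E
python3 - <<'E'
from h import *
move('L')
d=get_image('wrist');cv2.imwrite('pics/wL.png',d['img'][:,:,::-1])
d=get_image('side');cv2.imwrite('pics/sL.png',d['img'][:,:,::-1])
E
```

```text
L grip 0.03679998608993797 58.843566505238414 [0.44587449 0.1594814  0.04659702] 4.075
lifted 0.03706825426949736 [ 0.44974394 -0.23080771 -2.14777442] 5.0
placed [-3.46797132 -0.1410242   8.9667529 ] [0.61021679 0.15176462 0.04971596]
t 8.6417
```

View pics/sL.png

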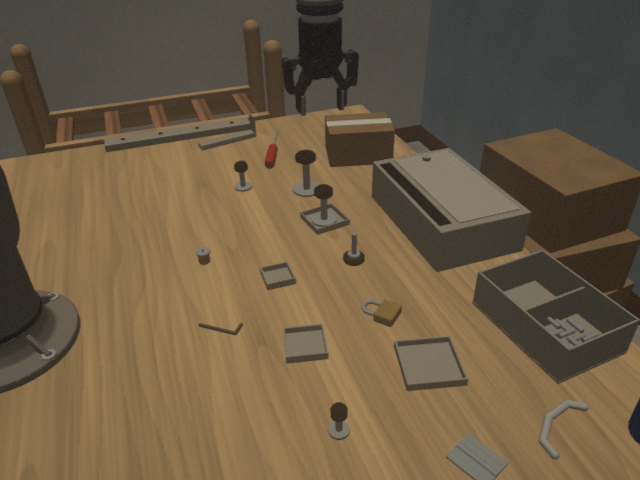

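View pics/wL.png

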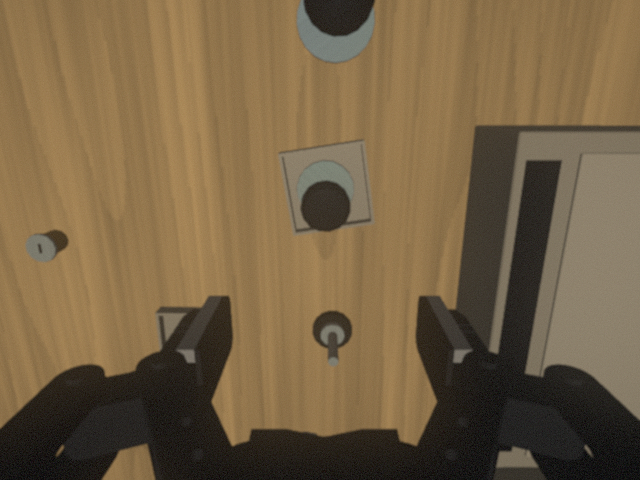

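The large peg stands in its tray: side view (323,205), and centred at (325,188) in the wrist view. The other three go the same way.

```bash
sed -i 's/z+.0035/z+.0042/' h.py
python3 - <<'E'
from h import *
for n in 'XMS': move(n)
goto([.6,.35,.3],[180,0,90])
for n in ('side','top'):
    d=get_image(n);cv2.imwrite(f'pics/{n}E.png',d['img'][:,:,::-1])
    if n=='top': cv2.imwrite('pics/cE.png',cv2.resize(d['img'][170:320,220:480,::-1],None,fx=3,fy=3,interpolation=cv2.INTER_CUBIC))
E
```

```text
X grip 0.04515464318508203 60.56077610393913 [0.61822235 0.29427342 0.06090589] 11.1583
lifted 0.044865705701802976 [-0.13481267  0.42489487 -2.11764835] 12.0333
placed [-0.93020958  1.18963318  4.38381456] [ 0.62036445 -0.28582516  0.06399005]
t 16.9333
M grip 0.028659869071130717 58.66128521505743 [0.48223517 0.36087412 0.03260424] 21.275
lifted 0.028386031003575483 [ 0.19906901  0.13948133 -2.17753533] 22.2583
placed [-0.31538168  0.76114844  1.8416978 ] [ 0.45731183 -0.18124971  0.03562094]
t 27.2417
S grip 0.021112592688584102 58.34700251638424 [ 0.45123725 -0.34957215  0.01841234] 29.9583
lifted 0.02058755138165847 [-0.87203031  0.09814265 -1.33321559] 31.0
placed [0.56624133 0.48282796 0.03258983] [ 0.46322869 -0.0007531   0.02156501]
t 35.4583
```

View pics/sideE.png

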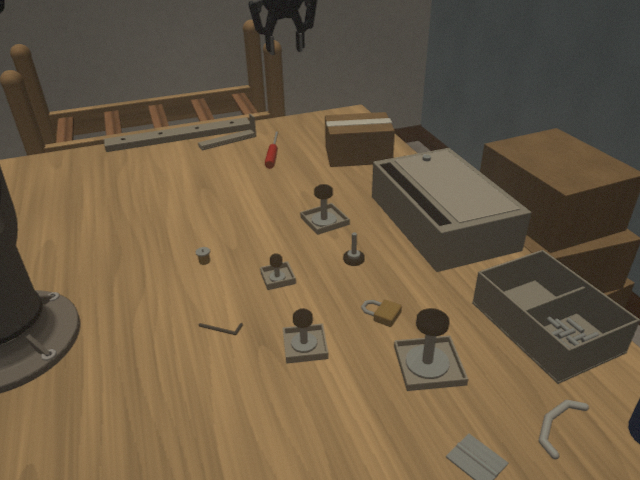

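View pics/cE.png

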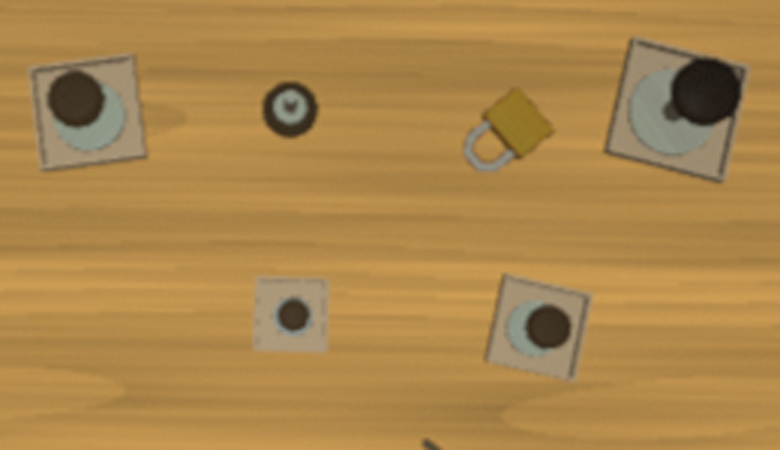

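All four pegs stand flat and near the centres of their own trays: crop positions L (88,113), X (672,110), S (291,315), M (535,327). The foot and padlock haven't moved.

```bash
python3 -c "
from station import *
hold(.5);print(job_done())"
```

```text
the job is handed in; nothing more can be done
None
```

All four pegs stand upright in the trays of their own size, the padlock and levelling foot are where they began, and the job is handed in after about 37 s of robot time (no verdict was returned).

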